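Clamp the beech sofa leg in the V-blocks

ROBOT

A 6-joint arm with a two-finger parallel gripper is mounted at the origin on the work surface. World frame = base frame: x ahead of the robot, y to its left, z up, the work surface at z = 0. Lengths are in m, angles in rad, forces in N, time in s.
With the tool pointing down it reaches from about 0.35 to 1 m from the base axis. Payload 7.1 kg.
Tool frame: the origin (TCP) lies between the finger pads; the fingertips stand 22 mm ahead of it and the grasp point (between the pads) lies 3 mm ahead of it; z points along the fingers, y is the line along which they close (so a half turn about z gives the same grasp; the last joint's range is limited). The gripper opens to 85 mm and grips with 20 to 120 N. Pads are 22 mm wide; open, the fingers measure 114 mm over their backs; the gripper's body (76 mm by 85 mm) begins 54 mm behind the grasp point. The pads swing forward as they close: fully open they stand 13 mm farther back than shut.
Start: joints at [1.187, 0.423, 1.63, -0, 1.089, -0.019], TCP at [0.223, 0.584, 0.228] pointing down, gripper open.
Joint ranges: [-3, 3], [-0.9, 2.11], [0.09, 2.58], [-1.31, 4.45], [0.11, 2.69], [-2.54, 2.54]. Speed limits (rad/s): [2.39, 2.39, 3.01, 3.14, 3.14, 3.14].

INTERFACE

Orientations are given as a rotation vector (axis times angle).
In Python, from rig import manip gives the robot as it stands. The module is installed in compiled form; this text tells all that it offers. Calls block until the motion is done:
- manip.move_to(position, orientation): joint-space move of the TCP to a pose.
- manip.servo_line(position, orientation=None, rate=0.15): straight line of the TCP; orientation=None keeps the orientation; rate is the mean speed in m/s.
- manip.set_joints(angles): joint-space move.
- manip.command_gripper(opening, f_grip=None): finger opening in m; f_grip is the grip in N (None keeps the last); returns when the fingers have stopped.
- manip.hold(seconds).
- manip.solve_ik(position, orientation): joint angles nearest the present ones, or None.
- manip.camera(name): name is "scene" or "top"; returns a dict with "image" (400x640x3 uint8, red, green, blue), "fx", "fy", "cx", "cy" (pixels), "k1" (the pictures are not rectified: a ray, as slopes to the right and down, at radius r is drawn at 1 + k1 r^2 times it, then the intrinsics apply), "cam_to_world" (4x4, takes a point from camera to world coordinates). Camera axes: x right, y down, z forward; pixel columns grow to the right and rows downward; lengths in m; the calibration is good to about 2 mm. A picture is of the moment at which its call begins. There is no depth.
A pose or a line that the arm cannot do raises manip.IKError and nothing moves.
- manip.sign_off(): hands the job in, once; it reports no verdict.
Readings, each from a call of its own:
- manip.get_time(): time.
- manip.get_joint_positions(): joint angles.
- manip.get_joint_vel(): joint speeds.
- manip.get_tau(): joint torques, N m.
- manip.get_position(): TCP position.
- manip.get_ee_rot(): TCP orientation.
- manip.get_contact_force(): force on the tool from outside, world axes, zero at the start.
- manip.get_torque(): the same for the moment, N m.
- manip.get_width(): finger opening in m.
Only numpy, scipy, OpenCV 4.12 (cv2) and the standard library are available. Lean on these libraries where they do the work, as an engineer would, in place of code of your own. Each camera call takes 0.05 s, during which the arm holds its last target. There are 200 camera calls.

TASK

Take the pale beech sofa leg from the wooden rest and lay it, without dropping it, in the pair of aluminium V-blocks so that it sits down in both and sticks out about equally at the two ends. Then let go of it and swing the red clamp strap, the one with the black knob, across it all the way to its stop. Leave the dark walnut leg lying in its rest.

Things in the scene. Friction and masses are not known exactly. Their poses are not given: they have to be found in the camera images.
- beech_leg: Pale beech round bar, 40 mm diameter, 170 mm long, 0.12-0.21 kg, brass band at one end (either way round will do). Origin mid-length on its axis; x runs along it. Lies level, axis 45 mm above the table, in a fixed plywood rest with two parallel places 130 mm apart. The rest's crossbars (22 mm wide, 38 mm high) carry it 55 mm to either side of its middle; the middle is free for fingers.
- walnut_leg: Dark walnut leg of the same shape, size and frame, in the other place of the rest. To be left there.
- vblock: Fixed fixture: blue base 160 (x) by 140 by 10 mm with two aluminium 90 degree V-blocks, each 30 mm long, 47 mm high, at x = -50 and +50 mm; the gap between is free for fingers. Origin on the table under the middle of the trough, which runs along x; z up. Trough 51 mm wide at the top. A seated leg's axis is 50 mm above the table over y = 0. Strap pivot post at x = 50, y = 60 mm, 86 mm high.
- strap (a joint): Angle of the red clamp strap (flat bar 24 mm wide, top 82 mm above the table) on its upright pivot. 0 = at its stop, square across the leg, pointing to the fixture's -y from the post, 3 mm above a seated leg. Grows anticlockwise seen from above as it opens: 1.57 = pointing to the fixture's +x, clear of the trough; most 2.1. Light friction (under 1 N at the knob) keeps it where it is left.
- strap_knob (a point): Point on the axis of the upright black round knob at the strap's free end, 102 mm above the table. Knob: 22 mm diameter, from 82 to 116 mm above the table, 105 mm from the pivot axis. It can be pinched or pushed from above.
Not all that is in view belongs to the job. Several things have the shape of the beech_leg; the one meant has the colours described above.

How it is judged:
On the way:
1. the beech leg lies seated in both V-blocks, let go, with the strap still open (x of beech_leg in the frame of vblock between -0.02 and 0.02 m and y of beech_leg in the frame of vblock between -0.006 and 0.006 m and z of beech_leg in the frame of vblock between 0.045 and 0.055 m and angle between the x axis of beech_leg and the x axis of vblock, either way round below 0.12 rad and contact force between the fingers and beech_leg below 0.1 N and value of joint strap above 0.8 rad), for 0.2 s.
At the end, for the whole second after the job is handed in: The beech leg lies at rest in both V-blocks: its middle within 20 mm of the fixture's middle along the trough and 6 mm across it, its axis 50 mm (give or take 5) above the table and within 0.12 rad (7 degrees) of the trough, and the strap is swung over it to within 0.17 rad (10 degrees) of its stop (x of beech_leg in the frame of vblock between -0.02 and 0.02 m and y of beech_leg in the frame of vblock between -0.006 and 0.006 m and z of beech_leg in the frame of vblock between 0.045 and 0.055 m and angle between the x axis of beech_leg and the x axis of vblock, either way round below 0.12 rad and value of joint strap below 0.17 rad and linear speed of beech_leg below 0.02 m/s); the robot touches nothing.
It fails at once if the walnut leg is moved more than 20 mm (distance of walnut_leg from where it was at the start of the episode above 0.02 m).
It fails at once if the beech leg is dropped (falls free at over 0.7 m/s, that is from more than 25 mm) (contact force between the fingers and beech_leg below 0.1 N and linear speed of beech_leg above 0.7 m/s).
It also fails if it takes over 54 s, if anything falls off the work surface, if the arm or the gripper's body presses on something with over 40 N, if the wrist force passes 120 N, or if a joint passes its speed limit or range.

## Working session

There is one attempt and no reset: what is moved stays moved. The work goes in short steps, each a Python script; the robot and the scene stay as the last script left them, time stands still between calls to the robot, and variables do not carry over. Pictures are saved under pics/ and viewed, on a budget of 10 in all, crops included, one or two more only if the job needs it, and the job is handed in when it is done.

```bash
mkdir -p pics
cat > h.py <<'E'
import numpy as np, cv2
from rig import manip
def snap(n,f=None):
    c=manip.camera(n)
    if f: cv2.imwrite('pics/'+f,c['image'][:,:,::-1])
    return c
def ray(c,u,v):
    K=np.array([[c['fx'],0,c['cx']],[0,c['fy'],c['cy']],[0,0,1.]])
    p=cv2.undistortPoints(np.array([[[u,v]]],float),K,np.array([c['k1'],0,0,0.]))[0,0]
    T=np.array(c['cam_to_world']); return T[:3,3],T[:3,:3]@np.array([p[0],p[1],1.])
def plane(c,u,v,z):
    o,d=ray(c,u,v); return o+d*(z-o[2])/d[2]
E
python3 - <<'E'
from h import *
import pickle
a=snap('scene','s1.png');b=snap('top','t1.png')
pickle.dump((a,b),open('c1.pkl','wb'))
for c in(a,b):print(c['fx'],c['k1'],np.round(c['cam_to_world'],3))
print(manip.get_ee_rot(),manip.get_time())
E
```

```text
404.9379276122921 -0.0023128325442001428 [[ 0.865  0.319 -0.389  0.892]
 [ 0.502 -0.561  0.658 -0.863]
 [-0.008 -0.764 -0.645  0.765]
 [ 0.     0.     0.     1.   ]]
412.2612334845176 -0.020104088276935692 [[-0.02  -0.994  0.108  0.362]
 [-1.     0.02  -0.002 -0.171]
 [-0.    -0.108 -0.994  1.335]
 [ 0.     0.     0.     1.   ]]
[-5.69820239e-01 -3.08917747e+00  2.18621127e-03] 0.1
```

View pics/t1.png

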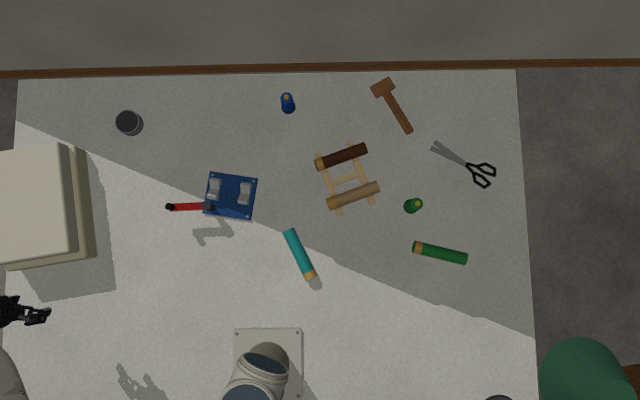

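View pics/s1.png

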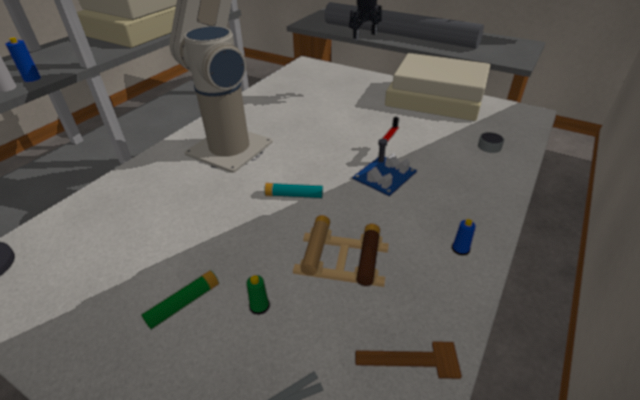

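The top view shows four leg-shaped candidates: pale beech (353,194), dark walnut (341,156), teal (300,255) and green (440,252). I choose the beech at (353,194). The fixture is at (231,195), with its post at (208,208) and the strap knob at (170,207). I'll check both in a close crop.

Run:
```python
from h import *
import pickle
a,b=pickle.load(open('c1.pkl','rb'))
im=b['image'][135:235,155:395][:,:,::-1]
cv2.imwrite('pics/crop1.png',cv2.resize(im,None,fx=3.33,fy=3.33,interpolation=cv2.INTER_CUBIC))
hsv=cv2.cvtColor(b['image'],cv2.COLOR_RGB2HSV)
for n,p in dict(beech=(353,196),brass=(331,203),bar=(348,180),walnut=(345,155),blue=(230,210),strap=(190,207),knob=(170,207),vb=(244,194),post=(209,208)).items(): print(n,hsv[p[1],p[0]])
m=((hsv[...,0]>100)&(hsv[...,0]<125)&(hsv[...,1]>120)).astype(np.uint8); m[:, :195]=0;m[:,265:]=0;m[:165]=0;m[225:]=0
r=cv2.minAreaRect(cv2.findNonZero(m));print(r)
for q in cv2.boxPoints(r):print(q,plane(b,*q,0.01).round(4))
print('c',plane(b,*r[0],.01))
```

```text
beech [ 17 109  96]
brass [ 20 164 112]
bar [ 18  67 106]
walnut [ 13 154  48]
blue [107 162  99]
strap [  1 202 116]
knob [107 112  16]
vb [40  9 88]
post [130  18  42]
((229.88438415527344, 195.25144958496094), (48.65830612182617, 42.04381561279297), 8.746162414550781)
[202.6416  212.32948] [0.4796 0.2018 0.01  ]
[209.03467 170.77458] [0.6154 0.1823 0.01  ]
[257.12717 178.17342] [0.5877 0.0251 0.01  ]
[250.7341  219.72832] [0.4526 0.0463 0.01  ]
c [0.53340202 0.11377246 0.01      ]
```

View pics/crop1.png

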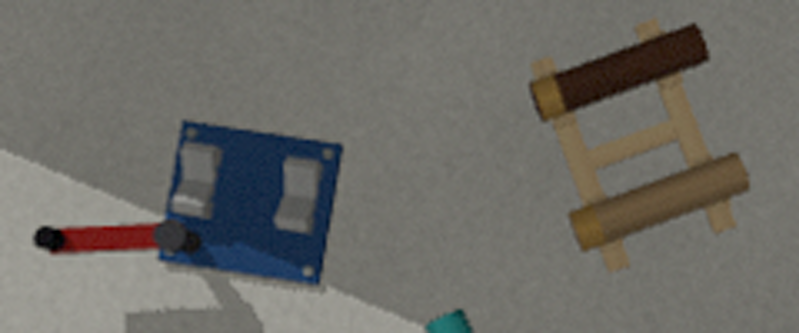

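Run:
```python
from h import *
import pickle
a,b=pickle.load(open('c1.pkl','rb'))
def big(m,box):
    M=np.zeros_like(m,np.uint8);x0,y0,x1,y1=box;M[y0:y1,x0:x1]=m[y0:y1,x0:x1]
    n,l,s,_=cv2.connectedComponentsWithStats(M);i=1+np.argmax(s[1:,4]);return cv2.findNonZero((l==i).astype(np.uint8))
def axis(c,pts,z):
    r=cv2.minAreaRect(pts);P=cv2.boxPoints(r)
    if np.linalg.norm(P[0]-P[1])>np.linalg.norm(P[1]-P[2]):P=np.roll(P,-1,0)
    e=[plane(c,*((P[0]+P[1])/2),z),plane(c,*((P[2]+P[3])/2),z)]
    d=e[1]-e[0];print(np.round(r[0],1),np.round(r[1],1),'mid',((e[0]+e[1])/2).round(4),'len',np.linalg.norm(d).round(4),'yaw',np.arctan2(d[1],d[0]).round(4))
h=cv2.cvtColor(b['image'],cv2.COLOR_RGB2HSV).astype(int)
H,S,V=h[...,0],h[...,1],h[...,2]
for t in(82,88,94):
    axis(b,big((H>10)&(H<25)&(S>t)&(V>60),(315,172,392,222)),.045)
axis(b,big((H<25)&(S>105)&(V<130),(305,135,375,173)),.045)
hs=cv2.cvtColor(a['image'],cv2.COLOR_RGB2HSV).astype(int)
m=(hs[...,0]>8)&(hs[...,0]<25)&(hs[...,1]>110)
axis(a,big(m,(298,210,335,280)),.045)
# V-blocks tops
m=(S<45)&(V>60)
M=np.zeros(m.shape,np.uint8);M[174:208,203:255]=m[174:208,203:255]
n,l,s,ce=cv2.connectedComponentsWithStats(M)
for i in range(1,n):
    if s[i,4]>30:
        r=cv2.minAreaRect(cv2.findNonZero((l==i).astype(np.uint8)));print(s[i],np.round(ce[i],1),r,plane(b,*ce[i],.035).round(4),plane(b,*r[0],.047).round(4))
m=((V<40)&(S>40)).astype(np.uint8)
print('knobtop',plane(b,169.2,206.5,.116),'posttop',plane(b,206.8,205.8,.086))
print([plane(b,155+x/3.33,135+y/3.33,.01).round(4) for x,y in((190,133),(328,153),(308,271))])
cr=a['image'][110:290,285:425][:,:,::-1];cv2.imwrite('pics/crop2.png',cv2.resize(cr,None,fx=3.3,fy=3.3,interpolation=cv2.INTER_CUBIC))
```

```text
[351.9 190.3] [45.2 54.1] mid [ 0.5369 -0.2793  0.045 ] len 0.1711 yaw 1.7046
[351.9 190.3] [44.9 54. ] mid [ 0.537  -0.2793  0.045 ] len 0.171 yaw 1.699
[352.6 194.9] [22.4 54.1] mid [ 0.5223 -0.2811  0.045 ] len 0.1712 yaw 1.7493
[340.7 156.3] [13.  53.1] mid [ 0.6471 -0.2471  0.045 ] len 0.1701 yaw 1.9049
[320.  245.3] [37.4 60.6] mid [ 0.5295 -0.2745  0.045 ] len 0.202 yaw -1.1438
[203 174  19  28 344] [210.7 187.3] ((212.0, 187.5), (18.0, 27.0), 0.0) [0.557  0.1697 0.035 ] [0.5544 0.1625 0.047 ]
[231 174  24   4  56] [245.6 174.9] ((242.5, 175.5), (3.0, 23.0), 90.0) [0.5947 0.0584 0.035 ] [0.5909 0.066  0.047 ]
[237 182  15  23 232] [244.1 193.2] ((243.89186096191406, 193.14865112304688), (11.343530654907227, 21.700664520263672), 9.462322235107422) [0.5358 0.063  0.035 ] [0.5344 0.0616 0.047 ]
knobtop [0.48954372 0.27213495 0.116     ] posttop [0.49254548 0.16787216 0.086     ]
[array([0.6014, 0.1723, 0.01  ]), array([0.5788, 0.037 , 0.01  ]), array([0.4636, 0.0567, 0.01  ])]
```

View pics/crop2.png

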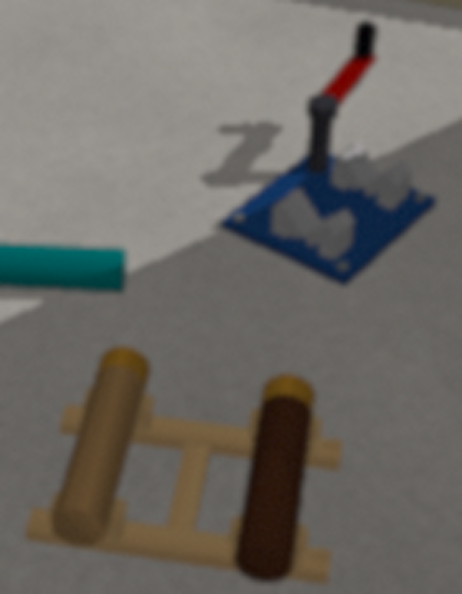

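Crops confirm the pale beech leg with the brass band, lying 130 mm from the walnut one. Its brass end is at crop2 (125,362). I'll do one refining pass on the leg axis and trough line, using both views of the fixture enlarged.

Run:
```python
from h import *
import pickle
a,b=pickle.load(open('c1.pkl','rb'))
def axis(c,m,box,z,k):
    x0,y0,x1,y1=box;M=m[y0:y1,x0:x1].astype(np.uint8)*255
    M=cv2.resize(M,None,fx=4,fy=4,interpolation=cv2.INTER_LINEAR)
    M=cv2.morphologyEx((M>127).astype(np.uint8),cv2.MORPH_OPEN,cv2.getStructuringElement(cv2.MORPH_ELLIPSE,(k,k)))
    n,l,s,_=cv2.connectedComponentsWithStats(M);i=1+np.argmax(s[1:,4])
    r=cv2.minAreaRect(cv2.findNonZero((l==i).astype(np.uint8)));P=cv2.boxPoints(r)/4-.375+[x0,y0]
    if np.linalg.norm(P[0]-P[1])>np.linalg.norm(P[1]-P[2]):P=np.roll(P,-1,0)
    e=[plane(c,*((P[0]+P[1])/2),z),plane(c,*((P[2]+P[3])/2),z)]
    d=e[1]-e[0];print(P.mean(0).round(1),np.divide(r[1],4).round(1),'mid',((e[0]+e[1])/2).round(4),'len',np.linalg.norm(d).round(4),'yaw',(np.arctan2(d[1],d[0])%np.pi).round(4))
h=cv2.cvtColor(b['image'],cv2.COLOR_RGB2HSV).astype(int);H,S,V=h[...,0],h[...,1],h[...,2]
for t in(82,88):axis(b,(H>10)&(H<25)&(S>t)&(V>60),(315,172,392,222),.045,35)
h2=cv2.cvtColor(a['image'],cv2.COLOR_RGB2HSV).astype(int)
axis(a,(h2[...,0]>8)&(h2[...,0]<25)&(h2[...,1]>85),(290,205,345,290),.045,45)
A=a['image'][130:196,346:420];B=b['image'][168:224,196:262]
f=lambda i:cv2.resize(i[:,:,::-1],(390,348) ,interpolation=cv2.INTER_CUBIC)
cv2.imwrite('pics/fix.png',np.hstack([f(A),f(B)]))  # scene sx=390/74, sy=348/66 ; top sx=390/66, sy=348/56
```

```text
[352.8 195.3] [16.9 53.7] mid [ 0.521  -0.2821  0.045 ] len 0.1701 yaw 1.9299
[352.5 194.5] [14.4 53.8] mid [ 0.5234 -0.2812  0.045 ] len 0.1704 yaw 1.9062
[316.1 245.2] [26.6 62.4] mid [ 0.5212 -0.2783  0.045 ] len 0.2068 yaw 1.9548
```

View pics/fix.png

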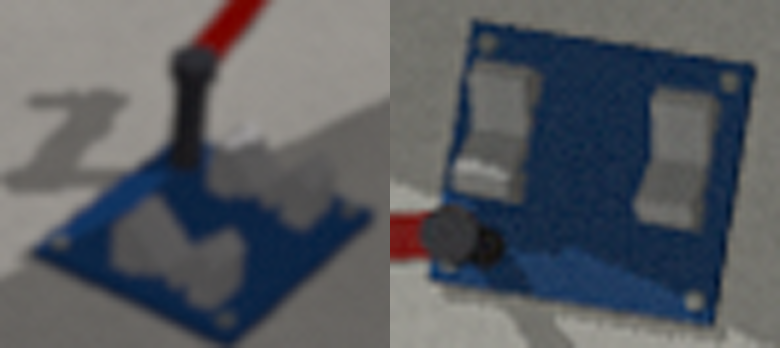

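Run:
```python
from h import *
import pickle
a,b=pickle.load(open('c1.pkl','rb'))
g=lambda x,y:(196+(x-390)*66/390,168+y*56/348)
s=lambda x,y:(346+x*74/390,130+y*66/348)
R=plane(b,*g(676,163),.0217);L=plane(b,*g(501,135),.0217)
print(R,L,(R+L)/2,np.linalg.norm(L-R),np.arctan2(*(L-R)[1::-1]))
pt=plane(b,*g(450,235),.086);pb=plane(b,*g(489,245),.012);ps=plane(a,*s(193,62),.086)
print('post',pt,pb,ps)
for t in(1.37,1.40,1.43):
  c,n=np.cos(t),np.sin(t)
  for p in(pt,ps):print(t,p[:2]-np.array([c*.05-n*.06,n*.05+c*.06]))
k=plane(b,169.2,206.5,.116);print('knob',k, np.linalg.norm((k-pt)[:2]),np.arctan2(*(k-pt)[1::-1]))
# ik checks
from scipy.spatial.transform import Rotation as Ro
def down(ty): # tool y at yaw ty
    y=np.array([np.cos(ty),np.sin(ty),0]);z=np.array([0,0,-1.]);return Ro.from_matrix(np.c_[np.cross(y,z),y,z]).as_rotvec()
for q,p in((1.907-np.pi/2,(.5225,-.2815,.048)),(1.4-np.pi/2,(.543,.112,.053))):
  for w in(0,np.pi):
    j=manip.solve_ik(list(p),list(down(q+w)));print(w,None if j is None else np.round(j,2))
```

```text
[0.53425273 0.06453598 0.0217    ] [0.55081025 0.16003319 0.0217    ] [0.54253149 0.11228458 0.0217    ] 0.09692197617242307 1.3991208109580455
post [0.49253554 0.16984832 0.086     ] [0.49464007 0.16863592 0.012     ] [0.49651517 0.16446598 0.086     ]
1.37 [0.54135753 0.10888593]
1.37 [0.54533716 0.10350359]
1.4 [0.54316416 0.11037781]
1.4 [0.54714379 0.10499546]
1.43 [0.54492523 0.1119232 ]
1.43 [0.54890486 0.10654085]
knob [0.48954372 0.27213495 0.116     ] 0.10233037402052751 1.6000373413748317
0 [-0.51  0.63  1.79 -0.    0.72 -0.85]
3.141592653589793 [-0.51  0.63  1.79 -0.    0.72  2.29]
0 [ 0.18  0.58  1.88 -0.    0.68  0.35]
3.141592653589793 None
```

Measurements agree: the trough middle is about (0.543, 0.111) with yaw 1.40, and valley and post match within a few mm. Strap angle is about 1.77 rad, so it is open. The beech leg is at (0.5225, -0.2815) with yaw 1.907 and length 170 mm. Now the pick.

```bash
cat >> h.py <<'E'
from scipy.spatial.transform import Rotation as Ro
def down(ty):
    y=np.array([np.cos(ty),np.sin(ty),0]);z=np.array([0,0,-1.]);return Ro.from_matrix(np.c_[np.cross(y,z),y,z]).as_rotvec()
def st(t): print(t,'t',round(manip.get_time(),2),'w',round(manip.get_width(),4),'p',np.round(manip.get_position(),4),'F',np.round(manip.get_contact_force(),1))
E
python3 - <<'E'
from h import *
o=down(1.907-np.pi/2)
manip.command_gripper(.06,60)
manip.move_to([.5225,-.2815,.17],o)
manip.servo_line([.5225,-.2815,.048],rate=.12);st('at')
manip.command_gripper(.03,60);st('closed')
manip.servo_line([.5225,-.2815,.17],rate=.12);manip.hold(.2);st('up')
snap('top','t2.png')
E
```

```text
at t 4.85 w 0.0602 p [ 0.523  -0.2818  0.0487] F [-0.8  0.2 -0.8]
closed t 5.23 w 0.0317 p [ 0.522  -0.2821  0.0493] F [-4.7 -1.6  9.7]
up t 6.6 w 0.0315 p [ 0.5222 -0.2813  0.1692] F [-0.7 -0.2 -2.2]
```

View pics/t2.png

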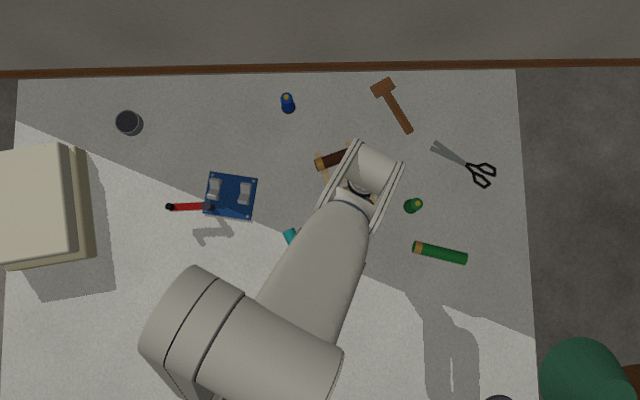

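In the top view the arm hides the leg. A width of 31.7 mm against the expected 40 mm is suspicious, so I'll look from the scene camera.

Run:
```python
from h import *
c=snap('scene')
cv2.imwrite('pics/s2.png',cv2.resize(c['image'][130:300,230:430][:,:,::-1],None,fx=3.5,fy=3.5,interpolation=cv2.INTER_CUBIC))
```

```text
(no output)
```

View pics/s2.png

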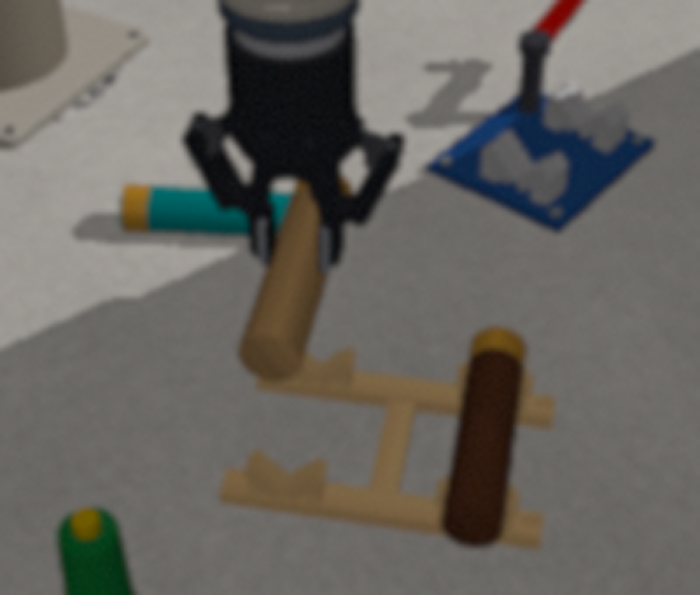

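The leg is held at its middle; the rest's near place is now empty and the walnut leg hasn't moved. I'll check its tilt from the near end face (crop 272,357), then carry it over and lower it while watching the force.

Run:
```python
from h import *
c=snap('scene')
o,d=ray(c,230+272/3.5,130+357/3.5)
e=np.array([.550,-.3615,.165]);s=(d[:2]@(e-o)[:2])/(d[:2]@d[:2]);print('near end',o+s*d,'exp',e)
q=down(1.40-np.pi/2);x,y=.543,.111
manip.servo_line([.5225,-.2815,.19],rate=.15)
manip.move_to([x,y,.17],q)
manip.servo_line([x,y,.08],rate=.1);manip.hold(.3);st('above')
f0=manip.get_contact_force()[2]
for z in np.arange(.072,.0505,-.002):
    manip.servo_line([x,y,z],rate=.04);st('z%.3f'%z)
    if manip.get_contact_force()[2]-f0>6:break
snap('top','t3.png')
c=snap('scene')
cv2.imwrite('pics/s3.png',cv2.resize(c['image'][80:230,300:470][:,:,::-1],None,fx=3.5,fy=3.5,interpolation=cv2.INTER_CUBIC))
```

```text
near end [ 0.55187279 -0.36023272  0.16733216] exp [ 0.55   -0.3615  0.165 ]
above t 9.84 w 0.0316 p [0.5432 0.1111 0.0804] F [-0.6  1.  -1.2]
z0.072 t 10.19 w 0.0319 p [0.5426 0.1109 0.0715] F [ 0.6 -0.1 -1.3]
z0.070 t 10.44 w 0.0314 p [0.5429 0.111  0.0699] F [-0.4  0.6 -2.1]
z0.068 t 10.69 w 0.0316 p [0.5429 0.111  0.0679] F [ 0.7  1.2 -1.7]
z0.066 t 10.94 w 0.0319 p [0.5429 0.111  0.0659] F [-0.2 -0.9 -2.3]
z0.064 t 11.19 w 0.0314 p [0.5429 0.111  0.0639] F [-0.6  1.3 -2.3]
z0.062 t 11.44 w 0.0316 p [0.5429 0.111  0.0619] F [ 0.4 -0.3 -2.5]
z0.060 t 11.69 w 0.0319 p [0.5429 0.111  0.0599] F [-0.2  0.3 -2.5]
z0.058 t 11.94 w 0.0317 p [0.5429 0.111  0.0579] F [-0.8  0.  -1.7]
z0.056 t 12.19 w 0.0321 p [0.5429 0.111  0.0559] F [-0.2  0.5 -1.2]
z0.054 t 12.44 w 0.0314 p [0.5437 0.111  0.0545] F [ 0.8 -0.8  3.1]
z0.052 t 12.69 w 0.0313 p [0.5439 0.111  0.0541] F [-4.9 -2.7 22.1]
```

View pics/s3.png

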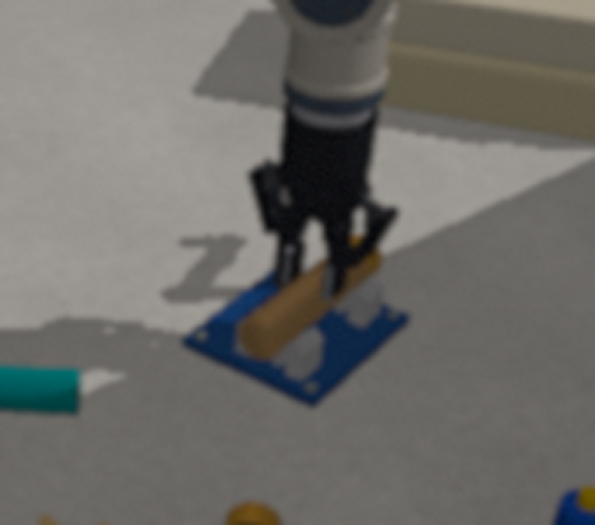

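The leg made contact at TCP z 0.0545, which is what a seated axis at 50 mm should give. I'll release, retreat and check.

Run:
```python
from h import *
q=down(1.40-np.pi/2);x,y=.543,.111
manip.servo_line([x,y,.054],rate=.04)
manip.command_gripper(.065);manip.hold(.3);st('open')
manip.servo_line([x,y,.19],rate=.12)
manip.move_to([.40,.38,.22],down(0.3));manip.hold(.2);st('away')
c=snap('top');b=c['image']
cv2.imwrite('pics/t4.png',cv2.resize(b[150:240,150:280][:,:,::-1],None,fx=6,fy=6,interpolation=cv2.INTER_CUBIC))
h=cv2.cvtColor(b,cv2.COLOR_RGB2HSV).astype(int);H,S,V=h[...,0],h[...,1],h[...,2]
m=((H>8)&(H<27)&(S>80)&(V>50)).astype(np.uint8);M=np.zeros_like(m);M[165:220,190:270]=m[165:220,190:270]
n,l,s,_=cv2.connectedComponentsWithStats(M);i=1+np.argmax(s[1:,4])
r=cv2.minAreaRect(cv2.findNonZero((l==i).astype(np.uint8)));P=cv2.boxPoints(r)
if np.linalg.norm(P[0]-P[1])>np.linalg.norm(P[1]-P[2]):P=np.roll(P,-1,0)
e=[plane(c,*((P[0]+P[1])/2),.05),plane(c,*((P[2]+P[3])/2),.05)];d=e[1]-e[0]
mid=(e[0]+e[1])/2;print(r,'mid',mid,'len',np.linalg.norm(d),'yaw',np.arctan2(d[1],d[0])%np.pi)
m=((H<8)|(H>172))&(S>150)&(V>60);M=np.zeros(m.shape,np.uint8);M[185:225,150:220]=m[185:225,150:220]
print('strap',cv2.minAreaRect(cv2.findNonZero(M)))
```

```text
open t 13.77 w 0.0646 p [0.543 0.111 0.054] F [-0.2 -0.6  0.2]
away t 16.42 w 0.0649 p [0.4008 0.3791 0.2198] F [-0.1  1.3  0.6]
((227.10850524902344, 190.01690673828125), (55.42236328125, 12.384393692016602), 8.841814994812012) mid [0.54504365 0.11416098 0.05      ] len 0.17562309386274494 yaw 1.3956937540030605
strap ((187.0, 206.0), (6.0, 28.0), 90.0)
```

View pics/t4.png

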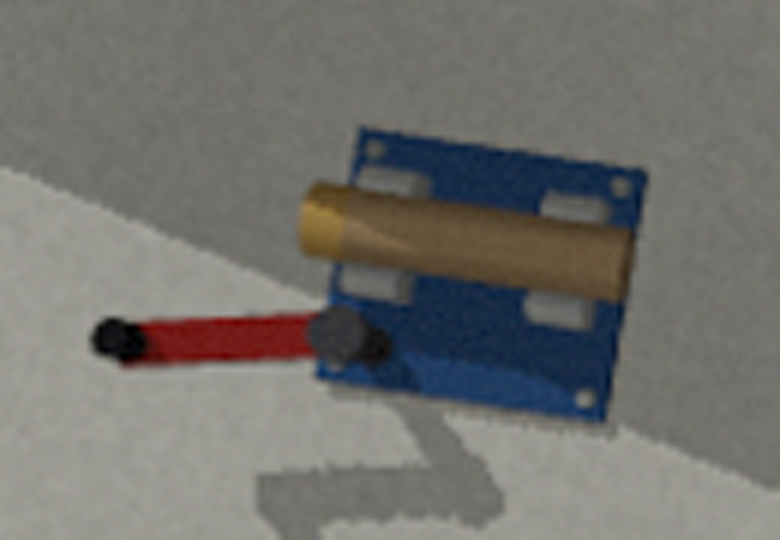

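Seated and centred: the estimate is (0.545, 0.114) with yaw 1.396 and length 176 mm, and it is stretched outwards by the visible end face. The strap is still open. Next I'll cage the knob loosely and follow the arc, with the fingers' closing line kept tangential.

```bash
cat > swing.py <<'E'
from h import *
P=np.array([.4935,.1685]);z=.108
def pose(f): return list(P+.105*np.array([np.cos(f),np.sin(f)]))+[z],down(f-np.pi/2)
p,o=pose(1.6)
manip.command_gripper(.055,20)
manip.move_to(p[:2]+[.19],o)
manip.servo_line(p,rate=.1);st('down')
manip.command_gripper(.030,20);st('cage')
for f in np.r_[np.linspace(1.6,-.1,15)[1:],-.14,-.18,-.22,-.26]:
    p,o=pose(f);manip.servo_line(p,o,rate=.1)
    F=np.array(manip.get_contact_force());t=np.array([np.sin(f),-np.cos(f),0]);print(round(f,2),'Ft',round(F@t,1),F.round(1))
    if F@t<-6:break
st('end')
snap('top','t5.png')
E
python3 swing.py
```

```text
down t 18.32 w 0.0551 p [0.4908 0.2738 0.1085] F [0.6 0.4 0. ]
cage t 18.69 w 0.0297 p [0.4906 0.2735 0.1083] F [-0.6  0.6 -0.3]
1.48 Ft 0.2 [ 0.2  0.1 -0.6]
1.36 Ft -0.1 [ 0.   0.3 -0.1]
1.24 Ft -0.7 [-0.7  0.3  0.9]
1.11 Ft 0.1 [0.2 0.1 0.2]
0.99 Ft 0.7 [ 0.7 -0.2 -0.1]
0.87 Ft -1.0 [-1.1  0.3 -0.3]
0.75 Ft 0.3 [-0.1 -0.5 -0.4]
0.63 Ft 0.3 [ 0.3 -0.2 -0.5]
0.51 Ft -0.6 [-0.3  0.6 -0.4]
0.39 Ft -1.0 [-0.3  0.9 -0.2]
0.26 Ft -0.6 [-0.7  0.4 -0.7]
0.14 Ft 0.2 [ 0.7 -0.1  0.5]
0.02 Ft -0.7 [-0.3  0.7  0.5]
-0.1 Ft -0.9 [-0.7  1.  -0.8]
-0.14 Ft -0.5 [-0.1  0.5  0.3]
-0.18 Ft -6.6 [-0.5  6.8  0.1]
end t 23.04 w 0.0302 p [0.5969 0.1516 0.1081] F [-0.5  6.8  0.1]
```

The force rose at the stop, at about f = -0.17 as predicted. I'll open, retreat straight up and look.

Run:
```python
from h import *
p=list(manip.get_position())
manip.command_gripper(.05)
manip.servo_line([p[0],p[1],.2],rate=.12)
manip.move_to([.40,.38,.25],down(-.3));manip.hold(.3);st('away')
b=snap('top')['image']
cv2.imwrite('pics/t6.png',cv2.resize(b[130:240,180:390][:,:,::-1],None,fx=3.7,fy=3.7,interpolation=cv2.INTER_CUBIC))
```

```text
away t 25.81 w 0.0502 p [0.4005 0.3795 0.2498] F [ 0.1  0.5 -0.3]
```

View pics/t6.png

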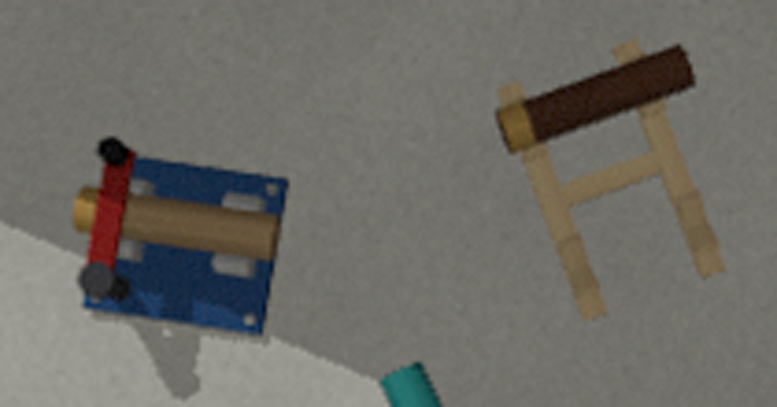

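The picture shows the strap square across the leg, with the post at (99,280) and the knob at (112,150). The leg is unmoved in the blocks and the walnut leg is in its rest. Handing in.

```bash
python3 -c "
from h import *
manip.sign_off();st('done')"
```

```text
the job is handed in; nothing more can be done
the job is handed in; nothing more can be done
```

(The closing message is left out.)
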